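# Make up the bottle rack for contact cleaning

### The arm

A 6-joint arm with a two-finger parallel gripper is mounted at the origin on a cart in front of the work surface, level with it; the furniture and walls round the work are solid. World frame = base frame: x ahead of the robot, y to its left, z up, the work surface at z = 0. Lengths are in m, angles in rad, forces in N, time in s.
With the tool pointing down it reaches from about 0.225 to 0.725 m from the base axis. Payload 3.1 kg.
Tool frame: the origin (TCP) lies at the very end of the fingers, on their centre line; the grasp point (between the pads) lies grasp_offset behind it (grasp_offset is the distance from the TCP to the grasp point, in m); z points along the fingers, y is the line along which they close (so a half turn about z gives the same grasp; the last joint's range is limited). The gripper opens to 85 mm and grips with 20 to 120 N. Pads are 22 mm wide; open, the fingers measure 114 mm over their backs; the gripper's body (76 mm by 85 mm) begins 54 mm behind the grasp point. The pads swing forward as they close: fully open they stand 13 mm farther back than shut.
Start: joints at [-1.418, 0.048, 0.099, 1.622, 0, 1.443], TCP at [0.145, -0.504, 0.231] pointing down, gripper open.
Joint ranges: [-2.91, 2.91], [-0.99, 1.94], [-1.21, 1.42], [-2.12, 2.29], [-1.49, 1.47], [-3.14, 3.14]. Speed limits (rad/s): [2.79, 2.79, 3.14, 3.14, 3.14, 3.14].

### API

Orientations are given as a unit quaternion [x, y, z, w].
In Python, from rig import sense, snapshot, camera_params, hand_in, grasp_offset gives the robot as it stands.
- The arm moves only by the shell command python3 -m creep 'ROWS' [FORCE]. ROWS is JSON, a list of rows, each an object with "translation": the shift along the world's x, y, z in units of 0.5 m (1.0 is 0.5 m), a list of three; "rot": the turn, a rotation vector about the world's x, y, z in units of 90 degrees (1.0 is 90 degrees), a list of three; "gripper": the finger opening in mm, from 0 to 85.4. A call has 1 to 8 rows; each row is the pose to reach, as a shift and turn from the pose commanded when the call began; what a row does not reach only later rows make up. A row lasts 1/10 s, in which the tool goes at most 50 mm and 8.59 degrees, less where a joint would pass 70% of its speed; a pose out of reach is approached as far as the arm can. A call with a number of a shift or a turn outside -1 to 1 is refused whole. A call with a gripper value outside its range is refused whole. The fingers move at their own pace and stop on an object; FORCE is the grip in N (left out, the last holds). Time passes only in rows, so rows that repeat a pose let the fingers close. It gives the time, the measured TCP pose, the force, the opening and the grip force at its end, in the units of the state.
- sense(): the state, without advancing time (a new reading comes with each control period).
- snapshot(name): name is "scene" or "top"; returns (picture, depth): 400x640x3 uint8, red, green, blue; 400x640 float32, m along the optical axis (not along the pixel's ray), 0 where there is no reading.
- camera_params(name): a dict with "mtx" (3x3 intrinsics, pixels), "R" (3x3) and "t" (3): a world point X has camera coordinates R X + t. Camera axes: x right, y down, z forward; pixel columns grow to the right and rows downward; lengths in m; the calibration is good to about 2 mm. A picture is of the moment at which its call begins. camera_params takes no time and is no camera call.
- hand_in(): hands the job in; it is judged then, once.
The state is a dict: "t": time; "qpos": joint angles; "dq": joint speeds; "tau": joint torques, N m; "tool_pos": TCP position; "ee_rot": TCP orientation; "wrist_force": force on the tool from outside, world axes, zero at the start; "torque": the same for the moment, N m; "opening": finger opening in m; "grasp_force": force on a finger pad.
Only numpy, scipy, OpenCV 4.12 (cv2) and the standard library are available. Lean on these libraries where they do the work, as an engineer would, in place of code of your own. Each camera call takes 0.05 s, during which the arm holds its last target. There are 200 camera calls.

### The job

Make up the bottle rack for the next contact-cleaning job. The black bottle is standing in the rear well that the blower needs: move it to the middle well of the front row, and stand the blower in the freed rear well beside the swab jar. Only when the tall blower is in, stand the red-capped paste bottle in the front well straight in front of the swab jar and the amber solvent bottle in the front well straight in front of the blower, all upright and right down in their wells; do not move the swab jar, and leave the white-capped bottle, the objective and the loupe where they are.

Things in the scene. Friction and masses are not known exactly. Their poses are not given: they have to be found in the camera images.
- rack: slate-blue two-deck bottle rack, fixed, 150x214x30 mm. Origin: centre of underside; x to its rear (away from robot), y left; yaw up to 0.35. Round wells through the top deck (upper face z 30); bottles in them stand on the base plate at z 6. Centres x,y mm: rear row, two of diameter 60 at (30,64), (30,-64); front row, 44 wide at (-38,0), 34 wide at (-38,64), (-38,-64). Corner screws 2 mm high
- swab_jar: clear jar, 56 mm in diameter, 61 tall, with blue and white swabs standing in it up to 102 mm; stands in one of the two rear wells of the rack and stays there. Origin: centre of its underside, z up its axis; yaw does not matter. (Round the table: a dark frame with posts from floor to 0.87 m at world x 0.335, y -0.365 and y 0.485; reach in between them.)
- black_bottle: all-black screw-cap bottle, the largest bottle: body 34 mm in diameter up to 50 mm, cap 29 wide above, 62 mm tall, 40 to 85 g; at the start it stands in the other rear well. Origin: centre of its underside, z up its axis; yaw does not matter.
- blower: dust blower standing on the table, 103 mm tall, 35 to 80 g: black pear-shaped rubber bulb with flat foot, 50 mm in diameter at 29 mm height, 41 at 47 mm, 17 at 63 mm; above it a stiff red nozzle, 11 mm in diameter from 63 to 80 mm, 8 mm above. Can be held by the nozzle. Origin: centre of its underside, z up its axis; yaw does not matter.
- red_cap_bottle: white bottle with red screw cap: body 26 mm in diameter up to 45 mm, cap 22 wide above, 56 mm tall, 28 to 56 g; on the table. Origin: centre of its underside, z up its axis; yaw does not matter.
- amber_bottle: amber (light brown) bottle with black screw cap: body 24 mm in diameter up to 41 mm, cap 21 wide above, 52 mm tall, 25 to 50 g; on the table. Origin: centre of its underside, z up its axis; yaw does not matter.
- white_cap_bottle: small white bottle with white screw cap, 22 mm in diameter, 46 mm tall; loose on the table, not part of the job. Origin: centre of its underside, z up its axis; yaw does not matter.
- objective: microscope objective, silver barrel with thin red ring, 30 mm in diameter, 48 mm tall; loose on the table, not part of the job. Origin: centre of its underside, z up its axis; yaw does not matter.
- loupe: black waisted standing loupe, 35 mm in diameter, 39 mm tall; loose on the table, not part of the job. Origin: centre of its underside, z up its axis; yaw does not matter.
Mind the look-alikes: they are no part of the job. Leave any blue look-alike of the amber_bottle alone.

How it is judged:
On the way, in this order (a step that is already met when the one before it is completed fails the run):
1. the blower stands in the rear well beside the swab jar (((y of swab_jar in the frame of rack above 0 m and (x of blower in the frame of rack between 0.02 and 0.04 m and y of blower in the frame of rack between -0.074 and -0.054 m and z of blower in the frame of rack between 0.002 and 0.01 m and angle between blower's own z axis and vertical below 0.12 rad)) or (y of swab_jar in the frame of rack below 0 m and (x of blower in the frame of rack between 0.02 and 0.04 m and y of blower in the frame of rack between 0.054 and 0.074 m and z of blower in the frame of rack between 0.002 and 0.01 m and angle between blower's own z axis and vertical below 0.12 rad)))), for 0.2 s.
2. the red-capped bottle stands in front of the swab jar and the amber bottle in front of the blower (((y of swab_jar in the frame of rack above 0 m and (x of red_cap_bottle in the frame of rack between -0.048 and -0.028 m and y of red_cap_bottle in the frame of rack between 0.054 and 0.074 m and z of red_cap_bottle in the frame of rack between 0.002 and 0.01 m and angle between red_cap_bottle's own z axis and vertical below 0.12 rad) and (x of amber_bottle in the frame of rack between -0.048 and -0.028 m and y of amber_bottle in the frame of rack between -0.074 and -0.054 m and z of amber_bottle in the frame of rack between 0.002 and 0.01 m and angle between amber_bottle's own z axis and vertical below 0.12 rad)) or (y of swab_jar in the frame of rack below 0 m and (x of red_cap_bottle in the frame of rack between -0.048 and -0.028 m and y of red_cap_bottle in the frame of rack between -0.074 and -0.054 m and z of red_cap_bottle in the frame of rack between 0.002 and 0.01 m and angle between red_cap_bottle's own z axis and vertical below 0.12 rad) and (x of amber_bottle in the frame of rack between -0.048 and -0.028 m and y of amber_bottle in the frame of rack between 0.054 and 0.074 m and z of amber_bottle in the frame of rack between 0.002 and 0.01 m and angle between amber_bottle's own z axis and vertical below 0.12 rad)))), for 0.2 s.
At the end, for the whole second after the job is handed in: Black bottle in the middle front well, blower in the rear well beside the jar, red-capped bottle in front of the jar, amber bottle in front of the blower: each upright (0.12 rad), down on the base plate (4 mm), within 10 mm of its well centre; jar in its well; all released, at rest (angle between each of swab_jar, black_bottle's own z axis and vertical below 0.12 rad and z of swab_jar in the frame of rack between 0.002 and 0.01 m and x of swab_jar in the frame of rack between 0.022 and 0.038 m and x of black_bottle in the frame of rack between -0.048 and -0.028 m and y of black_bottle in the frame of rack between -0.01 and 0.01 m and z of black_bottle in the frame of rack between 0.002 and 0.01 m and ((y of swab_jar in the frame of rack above 0 m and (x of blower in the frame of rack between 0.02 and 0.04 m and y of blower in the frame of rack between -0.074 and -0.054 m and z of blower in the frame of rack between 0.002 and 0.01 m and angle between blower's own z axis and vertical below 0.12 rad)) or (y of swab_jar in the frame of rack below 0 m and (x of blower in the frame of rack between 0.02 and 0.04 m and y of blower in the frame of rack between 0.054 and 0.074 m and z of blower in the frame of rack between 0.002 and 0.01 m and angle between blower's own z axis and vertical below 0.12 rad))) and ((y of swab_jar in the frame of rack above 0 m and (x of red_cap_bottle in the frame of rack between -0.048 and -0.028 m and y of red_cap_bottle in the frame of rack between 0.054 and 0.074 m and z of red_cap_bottle in the frame of rack between 0.002 and 0.01 m and angle between red_cap_bottle's own z axis and vertical below 0.12 rad) and (x of amber_bottle in the frame of rack between -0.048 and -0.028 m and y of amber_bottle in the frame of rack between -0.074 and -0.054 m and z of amber_bottle in the frame of rack between 0.002 and 0.01 m and angle between amber_bottle's own z axis and vertical below 0.12 rad)) or (y of swab_jar in the frame of rack below 0 m and (x of red_cap_bottle in the frame of rack between -0.048 and -0.028 m and y of red_cap_bottle in the frame of rack between -0.074 and -0.054 m and z of red_cap_bottle in the frame of rack between 0.002 and 0.01 m and angle between red_cap_bottle's own z axis and vertical below 0.12 rad) and (x of amber_bottle in the frame of rack between -0.048 and -0.028 m and y of amber_bottle in the frame of rack between 0.054 and 0.074 m and z of amber_bottle in the frame of rack between 0.002 and 0.01 m and angle between amber_bottle's own z axis and vertical below 0.12 rad))) and linear speed of each of black_bottle, blower, red_cap_bottle, amber_bottle, swab_jar below 0.02 m/s and contact force between each of black_bottle, blower, red_cap_bottle, amber_bottle and the fingers below 0.1 N); the robot touches nothing.
It fails at once if the red-capped or the amber bottle is put down into the front row before the blower stands in its rear well (not ((y of swab_jar in the frame of rack above 0 m and (x of blower in the frame of rack between 0.01 and 0.05 m and y of blower in the frame of rack between -0.084 and -0.044 m and z of blower in the frame of rack below 0.02 m)) or (y of swab_jar in the frame of rack below 0 m and (x of blower in the frame of rack between 0.01 and 0.05 m and y of blower in the frame of rack between 0.044 and 0.084 m and z of blower in the frame of rack below 0.02 m))) and ((x of red_cap_bottle in the frame of rack between -0.058 and -0.018 m and y of red_cap_bottle in the frame of rack between -0.09 and 0.09 m and z of red_cap_bottle in the frame of rack below 0.012 m) or (x of amber_bottle in the frame of rack between -0.058 and -0.018 m and y of amber_bottle in the frame of rack between -0.09 and 0.09 m and z of amber_bottle in the frame of rack below 0.012 m))).
It fails at once if the swab jar is moved by more than 20 mm (distance of swab_jar from where it was at the start of the episode above 0.02 m).
It fails at once if the white-capped bottle is moved by more than 30 mm (distance of white_cap_bottle from where it was at the start of the episode above 0.03 m).
It fails at once if the objective is moved by more than 30 mm (distance of objective from where it was at the start of the episode above 0.03 m).
It fails at once if the loupe is moved by more than 30 mm (distance of loupe from where it was at the start of the episode above 0.03 m).
It also fails if it takes over 96 s, if anything falls off the work surface, if the arm or the gripper's body presses on something with over 40 N, if the wrist force passes 120 N, or if a joint passes its speed limit or range.

## Working session

There is one attempt and no reset: what is moved stays moved. The work goes in short steps, Python scripts to look and compute and a shell command to move; the robot and the scene stay as the last step left them, time stands still between calls to the robot, and variables do not carry over. Pictures are saved under pics/ and viewed, at most 14 in all, crops included, and the job is handed in when it is done.

```bash
mkdir -p pics; ls
python3 - <<'E'
from rig import *
import cv2
print(sense(), grasp_offset)
for n in("scene","top"):
    p,d=snapshot(n); cv2.imwrite(f"pics/{n}0.png",p[:,:,::-1]); import numpy as np; np.save(f"pics/{n}0.npy",d); print(camera_params(n), (d>0).mean())
E
```

```text
pics
{'t': 0.0, 'qpos': array([-1.41778863e+00,  4.87563017e-02,  9.75771977e-02,  1.62197097e+00,
        1.85701563e-05,  1.44302848e+00]), 'dq': array([ 0.00133465, -0.00068209, -0.00104915, -0.00089078,  0.00055112,
        0.00024102]), 'tau': array([-1.43669411e-03, -3.38779128e+01,  3.20015252e+01,  2.01595877e-02,
       -4.37697063e-04, -1.83800260e-06]), 'tool_pos': array([ 0.1453949, -0.5038365,  0.2301039]), 'ee_rot': array([ 9.90161127e-01,  1.39926975e-01, -5.56732435e-06, -1.17689630e-03]), 'wrist_force': array([ 0.59809886, -0.08753592,  0.36466791]), 'torque': array([-0.02551641, -0.03071891,  0.00704518]), 'grasp_force': 0.0, 'opening': 0.0852371425164211} 0.0187
{'mtx': array([[368.37590024,   0.        , 321.27042381],
       [  0.        , 368.37590024, 204.64413693],
       [  0.        ,   0.        ,   1.        ]]), 'R': array([[-0.63881881, -0.76927343, -0.01135428],
       [-0.40382023,  0.34782848, -0.84613508],
       [ 0.65485858, -0.53594191, -0.53284755]]), 't': array([0.35852464, 0.25257015, 0.54001136])} 0.94830078125
{'mtx': array([[363.97573488,   0.        , 320.9089163 ],
       [  0.        , 363.97573488, 199.74499883],
       [  0.        ,   0.        ,   1.        ]]), 'R': array([[-3.75582100e-01, -9.26789120e-01,  1.16648683e-04],
       [-8.76436346e-01,  3.55135667e-01, -3.25173783e-01],
       [ 3.01326098e-01, -1.22231688e-01, -9.45654269e-01]]), 't': array([0.21794265, 0.49328721, 0.767027  ])} 0.8953125
```

View pics/scene0.png

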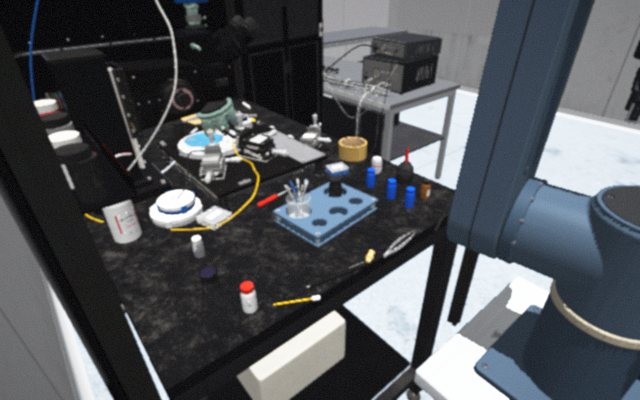

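View pics/top0.png

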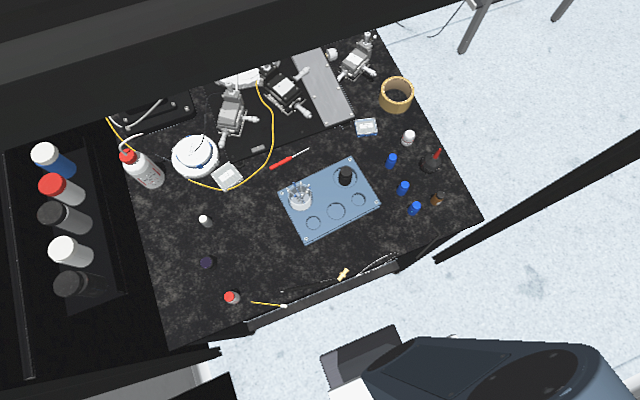

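Candidates: red/white bottles: top (232,297), large reagent bottles at left (not on the table); amber: top (436,199) vs blue look-alikes (392,160), (404,187), (415,208); blower (432,162); white/silver small things (205,221), (408,138); loupe (207,262); black bottle (345,176), swab jar (300,196). Now a close check.

```bash
cat > h.py <<'E'
import numpy as np, cv2
from rig import *
def cam(n):
    c=camera_params(n); return c["mtx"],np.array(c["R"]),np.array(c["t"])
def ray(n,uv):
    K,R,t=cam(n); return -R.T@t, R.T@np.linalg.inv(K)@np.array([uv[0],uv[1],1.])
def onplane(n,uv,z):
    o,d=ray(n,uv); return o+d*(z-o[2])/d[2]
def bydepth(n,uv,dep):
    o,d=ray(n,uv); return o+d*dep
def tri(uv1,uv2):  # scene, top -> point and gap
    (a,d1),(b,d2)=ray("scene",uv1),ray("top",uv2)
    s=np.linalg.lstsq(np.c_[d1,-d2],b-a,rcond=None)[0]
    p,q=a+s[0]*d1,b+s[1]*d2
    return (p+q)/2,np.linalg.norm(p-q)
def proj(n,X):
    K,R,t=cam(n); p=K@(R@np.asarray(X)+t); return p[:2]/p[2]
def world(n,d):
    K,R,t=cam(n); v,u=np.mgrid[0:400,0:640]
    P=np.stack([(u-K[0,2])/K[0,0]*d,(v-K[1,2])/K[1,1]*d,d],-1)
    return (P-t)@R
E
python3 - <<'E'
from h import *
s=cv2.imread("pics/scene0.png");t=cv2.imread("pics/top0.png")
f=lambda im,u,v,w,h,k:cv2.resize(im[v:v+h,u:u+w],None,fx=k,fy=k,interpolation=cv2.INTER_CUBIC)
a=f(t,265,125,200,120,4)
b=np.hstack([f(t,190,205,65,105,2.857),f(s,360,140,80,75,4)[:300],])
b=cv2.resize(b,(800,int(b.shape[0]*800/b.shape[1]))) if 0 else b
b=np.hstack([f(t,190,205,65,105,2),f(s,360,140,80,75,2.8),f(s,180,220,90,100,2.1)])
E
python3 - <<'E'
from h import *
s=cv2.imread("pics/scene0.png");t=cv2.imread("pics/top0.png")
def put(c,im,u,v,w,h,k,x,y):
    g=cv2.resize(im[v:v+h,u:u+w],None,fx=k,fy=k,interpolation=cv2.INTER_CUBIC); c[y:y+g.shape[0],x:x+g.shape[1]]=g
c=np.zeros((600,800,3),np.uint8)
put(c,t,270,145,125,105,4,0,0); put(c,t,375,120,75,105,4,500,0)
put(c,s,360,140,80,70,2.5,0,425); put(c,s,180,225,90,90,1.9,210,425); put(c,s,270,160,120,85,2,390,425);put(c,t,190,205,65,105,1.6,640,425)
cv2.imwrite("pics/c1.png",c)
for n in("scene","top"):
    W=world(n,np.load(f"pics/{n}0.npy"))
    px={"scene":dict(red=(248,290),amber=(426,189),wc=(197,244),obj=(376,161),loupe=(208,272),blower=(405,172)),"top":dict(red=(232,297),amber=(437,198),wc=(204,219),obj=(408,136),loupe=(207,262),blower=(430,164),black=(345,175),jar=(300,198),b1=(392,157),b2=(404,186),b3=(415,207))}[n]
    for k,(u,v) in px.items(): print(n,k,W[v,u].round(3))
E
```

```text
scene red [0.405 0.289 0.054]
scene amber [ 0.446 -0.258  0.028]
scene wc [0.608 0.295 0.034]
scene obj [ 0.625 -0.259  0.043]
scene loupe [0.511 0.316 0.036]
scene blower [ 0.532 -0.277  0.037]
top red [0.411 0.28  0.057]
top amber [ 0.448 -0.253  0.045]
top wc [0.611 0.29  0.045]
top obj [ 0.627 -0.263  0.047]
top loupe [0.511 0.314 0.039]
top blower [ 0.534 -0.277  0.05 ]
top black [ 0.58  -0.063  0.069]
top jar [0.578 0.057 0.034]
top b1 [ 0.587 -0.196  0.052]
top b2 [ 0.505 -0.19   0.052]
top b3 [ 0.447 -0.19   0.051]
```

View pics/c1.png

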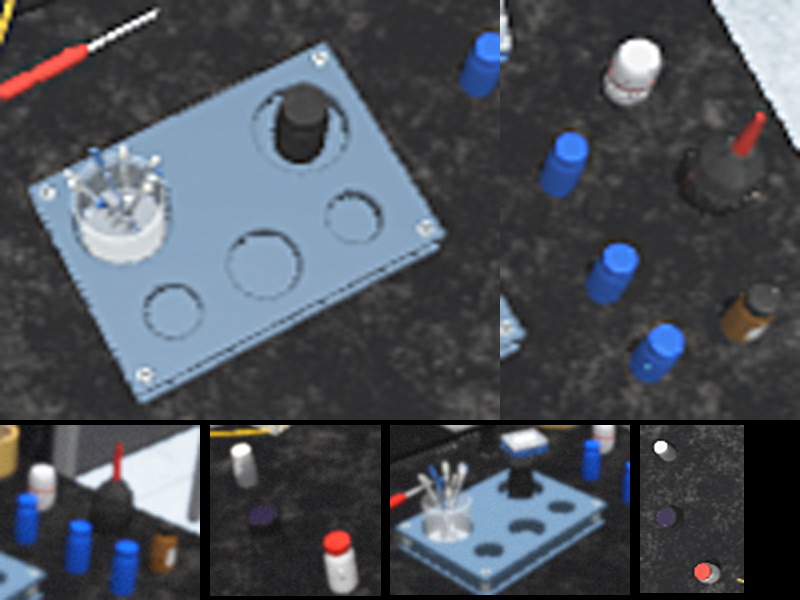

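Crop shows: black bottle in the rear right well (crop 300,125), jar in the rear left (120,205), amber at (750,315) with three blue look-alikes, objective (red ring, 635,70) next to the blower (725,170); red cap at lower left. So the blower goes to (30,-64), red to (-38,64), amber to (-38,-64).

```bash
cat >> h.py <<'E'
from scipy.optimize import least_squares
def circ(P,r,c0):
    f=lambda c:np.hypot(P[:,0]-c[0],P[:,1]-c[1])-r
    s=least_squares(f,c0,loss="soft_l1",f_scale=.001); return s.x, np.median(abs(f(s.x)))
def rackpose(n,p,d):
    W=world(n,d); hsv=cv2.cvtColor(p,cv2.COLOR_RGB2HSV)
    m=(hsv[...,0]>95)&(hsv[...,0]<120)&(hsv[...,1]>50)&(hsv[...,2]>70)&(abs(W[...,2]-.03)<.006)&(np.hypot(W[...,0]-.55,W[...,1])<.16)
    m=cv2.morphologyEx(m.astype(np.uint8),cv2.MORPH_OPEN,np.ones((3,3)))
    v,u=np.nonzero(m); X=np.array([onplane(n,(a,b),.03)[:2] for a,b in zip(u,v)],np.float32)
    (c,wh,a)=cv2.minAreaRect(X*1000); z=np.median(W[v,u,2])
    return np.array(c),wh,a,z
E
python3 - <<'E'
from h import *
D={n:np.load(f"pics/{n}0.npy") for n in("scene","top")}
P={n:cv2.imread(f"pics/{n}0.png")[:,:,::-1].copy() for n in D}
W={n:world(n,D[n]) for n in D}
for n in D: print(n,rackpose(n,P[n],D[n]))
for k,c0,r,lo,hi in [("red",(.408,.285),.013,.008,.044),("amber",(.447,-.256),.012,.008,.04),("blower",(.534,-.277),.025,.022,.036),("wc",(.61,.292),.011,.008,.04),("obj",(.626,-.261),.015,.01,.04),("loupe",(.511,.315),.0175,.03,.04),("black",(.578,-.063),.0145,.058,.066),("b1",(.587,-.196),.012,.008,.04),("b2",(.505,-.19),.012,.008,.04),("b3",(.447,-.19),.012,.008,.04)]:
    for n in D:
        w=W[n].reshape(-1,3); near=np.hypot(w[:,0]-c0[0],w[:,1]-c0[1])<.035
        q=w[near&(w[:,2]>lo)&(w[:,2]<hi)]; zt=np.percentile(w[near&(w[:,2]>lo)&(w[:,2]<.15)][:,2],98) 
        c,e=circ(q,r,c0); print(k,n,c.round(4),round(e,4),len(q),"top",zt.round(4))
E
```

```text
scene (array([550.90893555,  -8.44416809]), (154.86669921875, 219.4921112060547), 6.65302848815918, np.float64(0.029532089642668728))Traceback (most recent call last):
  File "<stdin>", line 5, in <module>
  File "h.py", line 30, in rackpose
    v,u=np.nonzero(m); X=np.array([onplane(n,(a,b),.03)[:2] for a,b in zip(u,v)],np.float32)
                                   ~~~~~~~^^^^^^^^^^^^^
  File "h.py", line 8, in onplane
    o,d=ray(n,uv); return o+d*(z-o[2])/d[2]
        ~~~^^^^^^
  File "h.py", line 6, in ray
    K,R,t=cam(n); return -R.T@t, R.T@np.linalg.inv(K)@np.array([uv[0],uv[1],1.])
          ~~~^^^
  File "h.py", line 4, in cam
    c=camera_params(n); return c["mtx"],np.array(c["R"]),np.array(c["t"])
ValueError: time passes only in moves, steps and waits
```

```bash
sed -i 's/^def cam(n):/import functools\n@functools.lru_cache\ndef cam(n):/' h.py
cat > m.py <<'E'
from h import *
D={n:np.load(f"pics/{n}0.npy") for n in("scene","top")}
P={n:cv2.imread(f"pics/{n}0.png")[:,:,::-1].copy() for n in D}
W={n:world(n,D[n]) for n in D}
for n in D: print(n,rackpose(n,P[n],D[n]))
for k,c0,r,lo,hi in [("red",(.408,.285),.013,.008,.044),("amber",(.447,-.256),.012,.008,.04),("blower",(.534,-.277),.025,.022,.036),("wc",(.61,.292),.011,.008,.04),("obj",(.626,-.261),.015,.01,.04),("loupe",(.511,.315),.0175,.03,.04),("black",(.578,-.063),.0145,.058,.066),("b1",(.587,-.196),.012,.008,.04),("b2",(.505,-.19),.012,.008,.04),("b3",(.447,-.19),.012,.008,.04)]:
    for n in D:
        w=W[n].reshape(-1,3); near=np.hypot(w[:,0]-c0[0],w[:,1]-c0[1])<.03
        q=w[near&(w[:,2]>lo)&(w[:,2]<hi)]; zt=np.percentile(w[near&(w[:,2]>lo)&(w[:,2]<.15)][:,2],98) 
        c,e=circ(q,r,c0); print(k,n,c.round(4),round(e,4),len(q),"top",zt.round(4))
E
python3 m.py
```

```text
scene (array([550.90893555,  -8.44416809]), (154.86669921875, 219.4921112060547), 6.65302848815918, np.float64(0.029532089642668728))
top (array([554.49365234,  -8.91110992]), (150.7174530029297, 214.1382598876953), 6.330325126647949, np.float64(0.029976289442693926))
red scene [0.4162 0.2859] 0.0005 246 top 0.0563
red top [0.4169 0.2885] 0.0005 60 top 0.0582
amber scene [ 0.4526 -0.2647] 0.001 108 top 0.0522
amber top [ 0.4535 -0.2626] 0.0005 67 top 0.0536
blower scene [ 0.5455 -0.2945] 0.0011 85 top 0.0961
blower top [ 0.5464 -0.2916] 0.0005 57 top 0.099
wc scene [0.6153 0.292 ] 0.0008 142 top 0.0465
wc top [0.6162 0.2943] 0.0004 54 top 0.0483
obj scene [ 0.6325 -0.2709] 0.0007 86 top 0.0485
obj top [ 0.6335 -0.269 ] 0.0005 67 top 0.0503
loupe scene [0.5148 0.3165] 0.005 207 top 0.0392
loupe top [0.5204 0.3105] 0.005 146 top 0.0411
black scene [ 0.572  -0.0545] 0.0025 34 top 0.0688
black top [ 0.5764 -0.0581] 0.0071 21 top 0.0705
b1 scene [ 0.589  -0.2003] 0.0008 93 top 0.0518
b1 top [ 0.5898 -0.1982] 0.0005 63 top 0.0532
b2 scene [ 0.5094 -0.1955] 0.0009 107 top 0.0525
b2 top [ 0.5103 -0.1934] 0.0005 56 top 0.0539
b3 scene [ 0.451  -0.1977] 0.0008 111 top 0.0516
b3 top [ 0.4519 -0.1957] 0.0004 61 top 0.0538
```

```bash
cat > m2.py <<'E'
from m import *
for n in D: print(n,"cam pos",ray(n,(0,0))[0].round(3))
S=np.array([onplane("top",u,.032)[:2] for u in [(350,159.5),(376.25,202.25),(306.25,238.75),(282,193)]])
print("screws",S.round(4).tolist(),"mean",S.mean(0).round(4))
for n in D:
    w=W[n].reshape(-1,3); rgb=P[n].reshape(-1,3)
    q=w[(np.hypot(w[:,0]-.582,w[:,1]+.063)<.03)&(w[:,2]>.0655)&(w[:,2]<.08)]
    (c,r)=cv2.minEnclosingCircle(q[:,:2].astype(np.float32)); print(n,"black top",np.round(c,4),round(r,4),np.median(q[:,2]).round(4),len(q))
    q=w[(np.hypot(w[:,0]-.545,w[:,1]+.292)<.03)&(w[:,2]>.066)&(w[:,2]<.11)]
    print(n,"nozzle",np.median(q,0).round(4),q.max(0).round(4),len(q))
    # cap tops of red, amber
    for k,c0,z in(("red",(.4165,.287),.056),("amber",(.453,-.2637),.052)):
        q=w[(np.hypot(w[:,0]-c0[0],w[:,1]-c0[1])<.02)&(w[:,2]>z-.003)]
        (c,r)=cv2.minEnclosingCircle(q[:,:2].astype(np.float32)); print(n,k,np.round(c,4),round(r,4),len(q))
# wells by dark pixels in top ray-cast at z=.03
W3={}
c=np.array([.5533,-.0087]);a=np.radians(6.4);Rz=np.array([[np.cos(a),-np.sin(a)],[np.sin(a),np.cos(a)]])
for k,p in dict(RL=(.03,.064),RR=(.03,-.064),FM=(-.038,0),FL=(-.038,.064),FR=(-.038,-.064)).items():
    X=c+Rz@np.array(p); print(k,X.round(4),[proj(n,[*X,.03]).round(1).tolist() for n in D])
E
python3 m2.py | tail -n +23
python3 - <<'E'
from h import *
t=cv2.imread("pics/top0.png")
k=5;o=(270,145);im=cv2.resize(t[145:245,270:385],None,fx=k,fy=k,interpolation=cv2.INTER_CUBIC)
c=np.array([.5533,-.0087]);a=np.radians(6.4);Rz=np.array([[np.cos(a),-np.sin(a)],[np.sin(a),np.cos(a)]])
for p,r in(((.03,.064),.03),((.03,-.064),.03),((-.038,0),.022),((-.038,.064),.017),((-.038,-.064),.017)):
    X=c+Rz@np.array(p)
    for th in np.linspace(0,6.28,60):
        u=proj("top",[X[0]+r*np.cos(th),X[1]+r*np.sin(th),.03]); cv2.circle(im,tuple(int(x) for x in (u-o+.5)*k),1,(0,255,255),-1)
cv2.imwrite("pics/c2.png",im)
E
```

```text
scene cam pos [-0.023  0.477  0.506]
top cam pos [0.283 0.121 0.886]
screws [[0.6286, -0.1005], [0.4976, -0.1142], [0.4768, 0.0798], [0.6081, 0.0935]] mean [ 0.5528 -0.0104]
scene black top [ 0.5894 -0.0711] 0.0151 0.0673 51
scene nozzle [ 0.5429 -0.2908  0.0808] [ 0.5504 -0.2844  0.1029] 45
scene red [0.4152 0.2866] 0.0113 102
scene amber [ 0.4518 -0.2645] 0.0101 28
top black top [ 0.5912 -0.0688] 0.0147 0.0678 99
top nozzle [ 0.5441 -0.2886  0.0844] [ 0.5494 -0.2839  0.103 ] 42
top red [0.4162 0.2877] 0.0111 76
top amber [ 0.4534 -0.2617] 0.01 52
RL [0.576  0.0582] [[298.2, 210.9], [299.9, 199.5]]
RR [ 0.5902 -0.069 ] [[334.6, 191.0], [344.6, 176.8]]
FM [ 0.5155 -0.0129] [[337.7, 210.8], [335.7, 210.8]]
FL [0.5084 0.0507] [[318.8, 222.2], [312.7, 222.7]]
FR [ 0.5227 -0.0765] [[355.0, 200.4], [358.1, 199.0]]
```

View pics/c2.png

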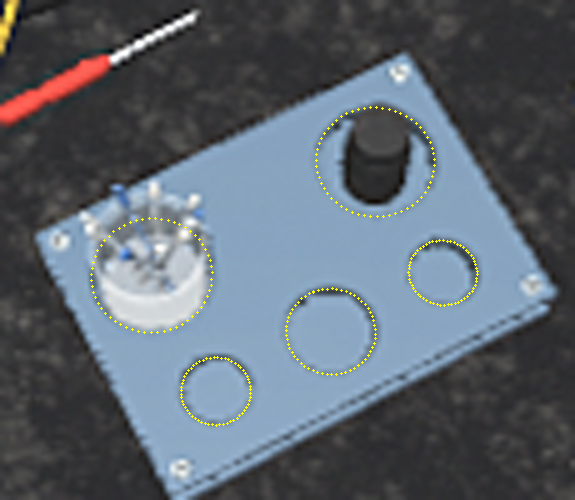

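Overlay agrees with the wells within about 1 px (RR rim around 375,160; FM 331,332). Rack centre ≈ (0.553,-0.009), yaw 6.4°. First pull the arm back and in between the posts, turning the tool.

```bash
python3 -m creep '[{"translation":[0,0.1,0.02],"rot":[0,0,0.09],"gripper":60},{"translation":[0,0.2,0.02],"rot":[0,0,0.18],"gripper":60},{"translation":[0,0.3,0.02],"rot":[0,0,0.27],"gripper":60},{"translation":[0,0.4,0.02],"rot":[0,0,0.36],"gripper":60},{"translation":[0,0.5,0.02],"rot":[0,0,0.45],"gripper":60},{"translation":[0,0.5,0.02],"rot":[0,0,0.54],"gripper":60},{"translation":[0,0.5,0.02],"rot":[0,0,0.63],"gripper":60},{"translation":[0,0.5,0.02],"rot":[0,0,0.63],"gripper":60}]' 40
```

```text
t: 0.9
tool_pos: [0.1455, -0.2539, 0.2411]
ee_rot: [0.805, 0.593, -0.0, 0.0]
wrist_force: [-0.7, 1.1, 0.3]
opening: 0.0598
grasp_force: 0.0
```

```bash
python3 -m creep '[{"translation":[0.05,0.08,0],"rot":[0,0,0.09],"gripper":60},{"translation":[0.1,0.16,0],"rot":[0,0,0.18],"gripper":60},{"translation":[0.16,0.24,0],"rot":[0,0,0.27],"gripper":60},{"translation":[0.22,0.32,0],"rot":[0,0,0.36],"gripper":60},{"translation":[0.28,0.38,0],"rot":[0,0,0.45],"gripper":60},{"translation":[0.33,0.4,0],"rot":[0,0,0.54],"gripper":60},{"translation":[0.36,0.4,0],"rot":[0,0,0.63],"gripper":60},{"translation":[0.36,0.4,0],"rot":[0,0,0.63],"gripper":60}]'
```

```text
t: 1.7
tool_pos: [0.3265, -0.0538, 0.2404]
ee_rot: [0.427, 0.904, -0.0, -0.001]
wrist_force: [0.1, -0.4, -0.2]
opening: 0.0599
grasp_force: 0.0
```

```bash
python3 -m creep '[{"translation":[0.09,0,-0.02],"rot":[0,0,0.09],"gripper":60},{"translation":[0.18,0,-0.04],"rot":[0,0,0.18],"gripper":60},{"translation":[0.27,0,-0.06],"rot":[0,0,0.27],"gripper":60},{"translation":[0.36,-0.02,-0.08],"rot":[0,0,0.36],"gripper":60},{"translation":[0.44,-0.03,-0.1],"rot":[0,0,0.45],"gripper":60},{"translation":[0.52,-0.03,-0.1],"rot":[0,0,0.54],"gripper":60},{"translation":[0.53,-0.03,-0.1],"rot":[0,0,0.63],"gripper":60},{"translation":[0.53,-0.03,-0.1],"rot":[0,0,0.63],"gripper":60}]'; python3 -c "
from rig import *;s=sense();print(s['tool_pos'],s['ee_rot'],s['qpos'])"
```

```text
t: 2.5
tool_pos: [0.5903, -0.0705, 0.1893]
ee_rot: [-0.051, 0.999, 0.0, -0.002]
wrist_force: [0.1, -0.5, -0.0]
opening: 0.0599
grasp_force: 0.0
[ 0.59034069 -0.07050059  0.18929372] [-5.11324946e-02  9.98689810e-01  4.68626875e-04 -1.97769382e-03] [-2.31515844e-01  2.29568826e-01  2.16627936e-01  1.56191527e+00
 -2.03184006e-04 -3.33825247e-01]
```

```bash
python3 -m creep '[{"translation":[0,0,-0.09],"rot":[0,0,0],"gripper":50},{"translation":[0,0,-0.18],"rot":[0,0,0],"gripper":50},{"translation":[0,0,-0.25],"rot":[0,0,0],"gripper":50},{"translation":[0,0,-0.29],"rot":[0,0,0],"gripper":50},{"translation":[0,0,-0.31],"rot":[0,0,0],"gripper":50},{"translation":[0,0,-0.31],"rot":[0,0,0],"gripper":50},{"translation":[0,0,-0.31],"rot":[0,0,0],"gripper":30},{"translation":[0,0,-0.31],"rot":[0,0,0],"gripper":30}]' 30
python3 - <<'E'
from h import *
c=np.zeros((480,800,3),np.uint8)
for n,(u,v),x in(("top",(270,130),0),("scene",(260,130),400)):
    p,d=snapshot(n); c[:,x:x+400]=cv2.resize(p[v:v+120,u:u+100,::-1],(400,480),interpolation=cv2.INTER_CUBIC)
cv2.imwrite("pics/g1.png",c)
E
```

```text
t: 3.3
tool_pos: [0.5921, -0.07, 0.0389]
ee_rot: [-0.053, 0.999, -0.001, 0.002]
wrist_force: [-0.6, 0.4, -0.0]
opening: 0.0323
grasp_force: 29.8
```

View pics/g1.png

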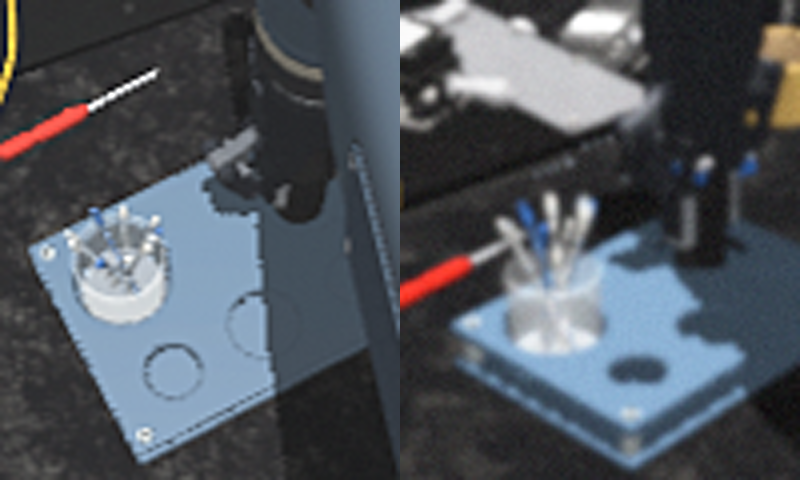

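The picture shows the fingers round the black bottle at (285,190) in the left crop; the opening of 32 mm says it's on the body. Lift and carry it to the middle front well.

```bash
python3 -m creep '[{"translation":[0,0,0.02],"rot":[0,0,0],"gripper":25},{"translation":[0,0,0.06],"rot":[0,0,0],"gripper":25},{"translation":[0,0,0.1],"rot":[0,0,0],"gripper":25},{"translation":[-0.04,0.03,0.1],"rot":[0,0,0],"gripper":25},{"translation":[-0.09,0.07,0.1],"rot":[0,0,0],"gripper":25},{"translation":[-0.13,0.1,0.1],"rot":[0,0,0],"gripper":25},{"translation":[-0.15,0.114,0.1],"rot":[0,0,0],"gripper":25},{"translation":[-0.15,0.114,0.1],"rot":[0,0,0],"gripper":25}]' 40
python3 - <<'E'
from h import *
c=np.zeros((480,800,3),np.uint8)
for n,(u,v),x in(("top",(270,150),0),("scene",(280,150),400)):
    p,d=snapshot(n); c[:,x:x+400]=cv2.resize(p[v:v+120,u:u+100,::-1],(400,480),interpolation=cv2.INTER_CUBIC)
    W=world(n,d);q=W[(np.hypot(W[...,0]-.5155,W[...,1]+.0129)<.03)&(W[...,2]>.05)&(W[...,2]<.085)]; print(n,len(q),q.min(0),np.median(q,0))
cv2.imwrite("pics/g2.png",c); print(sense()["opening"],sense()["tool_pos"])
E
```

```text
t: 4.2
tool_pos: [0.5149, -0.0117, 0.0869]
ee_rot: [-0.055, 0.999, -0.0, 0.0]
wrist_force: [1.2, 0.2, -0.5]
opening: 0.0317
grasp_force: 39.8
top 39 [ 0.49792744 -0.01860744  0.05670789] [ 0.50002404 -0.00544417  0.07022171]
scene 166 [ 0.49776951 -0.02278172  0.05475491] [ 0.50322109 -0.00220823  0.0699079 ]
0.031551761653991664 [ 0.51653144 -0.0128638   0.08691958]
```

View pics/g2.png

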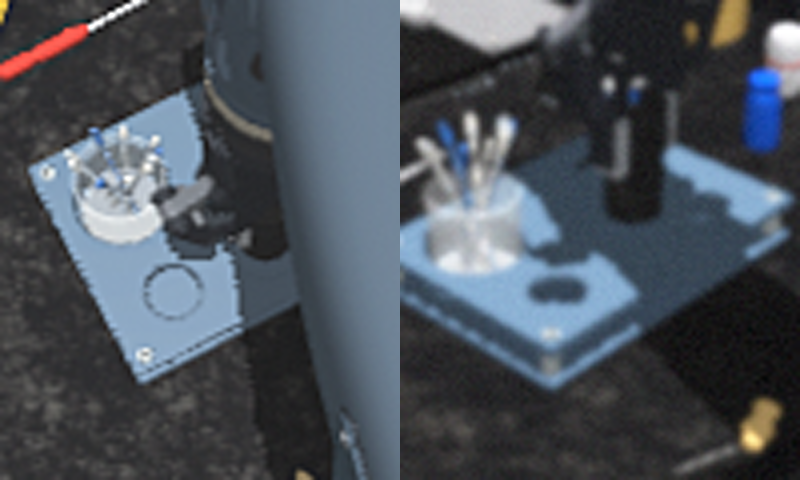

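```bash
python3 -m creep '[{"translation":[0,0,-0.03],"rot":[0,0,0],"gripper":25},{"translation":[0,0,-0.05],"rot":[0,0,0],"gripper":25},{"translation":[0,0,-0.07],"rot":[0,0,0],"gripper":25},{"translation":[0,0,-0.085],"rot":[0,0,0],"gripper":25},{"translation":[0,0,-0.095],"rot":[0,0,0],"gripper":25},{"translation":[0,0,-0.097],"rot":[0,0,0],"gripper":25},{"translation":[0,0,-0.097],"rot":[0,0,0],"gripper":25}]'
```

```text
t: 5.0
tool_pos: [0.5156, -0.0126, 0.0389]
ee_rot: [-0.054, 0.999, -0.0, 0.0]
wrist_force: [-2.4, -0.1, 5.0]
opening: 0.0316
grasp_force: 40.3
```

```bash
python3 -m creep '[{"translation":[0,0,0],"rot":[0,0,0],"gripper":46},{"translation":[0,0,0],"rot":[0,0,0],"gripper":46},{"translation":[0,0,0],"rot":[0,0,0],"gripper":46},{"translation":[0,0,0.06],"rot":[0,0,0],"gripper":46},{"translation":[0,0,0.16],"rot":[0,0,0],"gripper":46},{"translation":[0,0,0.26],"rot":[0,0,0],"gripper":46},{"translation":[0.02,-0.08,0.28],"rot":[0,0,0],"gripper":46},{"translation":[0.04,-0.18,0.28],"rot":[0,0,0],"gripper":46}]'
```

```text
t: 5.8
tool_pos: [0.5382, -0.1015, 0.1825]
ee_rot: [-0.056, 0.998, -0.001, 0.004]
wrist_force: [1.0, -0.8, -1.2]
opening: 0.046
grasp_force: 0.0
```

```bash
python3 -m creep '[{"translation":[0.01,-0.1,0],"rot":[0,0,0],"gripper":40},{"translation":[0.02,-0.2,0],"rot":[0,0,0],"gripper":40},{"translation":[0.02,-0.3,0],"rot":[0,0,0],"gripper":40},{"translation":[0.02,-0.38,0],"rot":[0,0,0],"gripper":40},{"translation":[0.02,-0.38,0],"rot":[0,0,0],"gripper":40}]'
python3 - <<'E'
from h import *
c=np.zeros((480,800,3),np.uint8)
for n,(u,v),x in(("top",(270,145),0),("scene",(290,130),400)):
    p,d=snapshot(n); c[:,x:x+400]=cv2.resize(p[v:v+96,u:u+80,::-1] if n=="scene" else p[v:v+120,u:u+100,::-1],(400,480),interpolation=cv2.INTER_CUBIC)
    W=world(n,d);q=W[(np.hypot(W[...,0]-.5155,W[...,1]+.0129)<.03)&(W[...,2]>.0655)&(W[...,2]<.085)]
    if len(q): print("black top",n,cv2.minEnclosingCircle(q[:,:2].astype(np.float32)),np.median(q,0),len(q))
    W=W[(np.hypot(W[...,0]-.545,W[...,1]+.292)<.03)&(W[...,2]>.08)&(W[...,2]<.105)]; print("nozzle",len(W), np.median(W,0) if len(W) else 0)
cv2.imwrite("pics/g3.png",c); print(sense()["opening"],sense()["tool_pos"])
E
```

```text
t: 6.3
tool_pos: [0.5445, -0.297, 0.1764]
ee_rot: [-0.051, 0.999, -0.001, -0.0]
wrist_force: [0.6, 0.1, -0.4]
opening: 0.0399
grasp_force: 0.0
black top top ((0.5160074830055237, -0.011128735728561878), 0.014530915766954422) [ 0.51570113 -0.0109502   0.06786662] 106
nozzle 25 [ 0.54385957 -0.28926812  0.09260053]
black top scene ((0.5147843956947327, -0.012515545822679996), 0.014563524164259434) [ 0.51417026 -0.01203338  0.06731793] 68
nozzle 22 [ 0.54392695 -0.29082982  0.09125591]
0.04029010833276525 [ 0.5448969  -0.29227399  0.17705449]
```

View pics/g3.png

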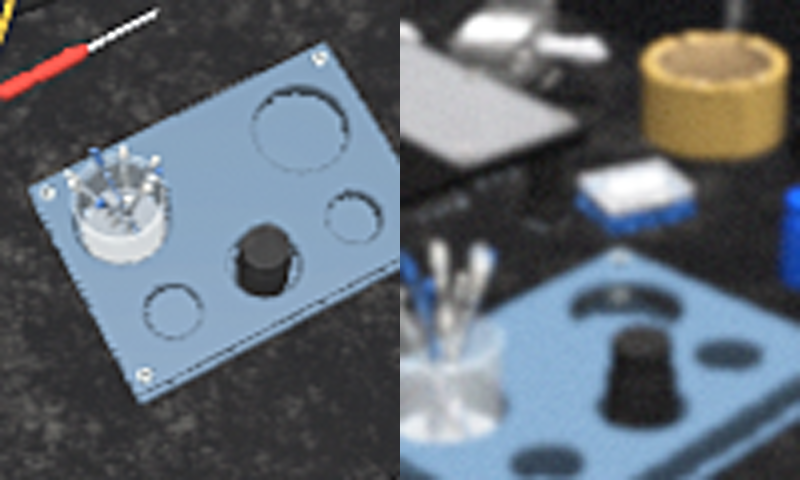

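The black bottle stands upright in the middle well (left crop 265,262). Now take the blower by its nozzle.

```bash
python3 -m creep '[{"translation":[0,0,-0.07],"rot":[0,0,0],"gripper":36},{"translation":[0,0,-0.13],"rot":[0,0,0],"gripper":36},{"translation":[0,0,-0.18],"rot":[0,0,0],"gripper":36},{"translation":[0,0,-0.21],"rot":[0,0,0],"gripper":36},{"translation":[0,0,-0.224],"rot":[0,0,0],"gripper":36},{"translation":[0,0,-0.224],"rot":[0,0,0],"gripper":10},{"translation":[0,0,-0.224],"rot":[0,0,0],"gripper":3},{"translation":[0,0,-0.224],"rot":[0,0,0],"gripper":3}]' 60
```

```text
t: 7.2
tool_pos: [0.5464, -0.2921, 0.0678]
ee_rot: [-0.054, 0.999, -0.001, 0.001]
wrist_force: [-0.9, 0.3, -0.7]
opening: 0.0079
grasp_force: 58.6
```

```bash
python3 -m creep '[{"translation":[0,0,0.02],"rot":[0,0,0],"gripper":3},{"translation":[0,0,0.08],"rot":[0,0,0],"gripper":3},{"translation":[0,0,0.15],"rot":[0,0,0],"gripper":3},{"translation":[0,0.03,0.19],"rot":[0,0,0],"gripper":3},{"translation":[0.02,0.1,0.19],"rot":[0,0,0],"gripper":3},{"translation":[0.04,0.18,0.19],"rot":[0,0,0],"gripper":3},{"translation":[0.06,0.26,0.19],"rot":[0,0,0],"gripper":3},{"translation":[0.08,0.34,0.19],"rot":[0,0,0],"gripper":3}]'
```

```text
t: 8.0
tool_pos: [0.5861, -0.1205, 0.1628]
ee_rot: [-0.054, 0.999, -0.0, 0.001]
wrist_force: [-0.0, 0.3, 0.6]
opening: 0.0079
grasp_force: 58.7
```

```bash
python3 -m creep '[{"translation":[0.008,0.06,0],"rot":[0,0,0],"gripper":3},{"translation":[0.008,0.09,0],"rot":[0,0,0],"gripper":3},{"translation":[0.008,0.107,0],"rot":[0,0,0],"gripper":3},{"translation":[0.008,0.107,0],"rot":[0,0,0],"gripper":3},{"translation":[0.008,0.107,-0.05],"rot":[0,0,0],"gripper":3},{"translation":[0.008,0.107,-0.08],"rot":[0,0,0],"gripper":3},{"translation":[0.008,0.107,-0.08],"rot":[0,0,0],"gripper":3}]'
python3 - <<'E'
from h import *
c=np.zeros((480,800,3),np.uint8)
for n,(u,v),x in(("top",(290,130),0),("scene",(280,130),400)):
    p,d=snapshot(n); c[:,x:x+400]=cv2.resize(p[v:v+96,u:u+80,::-1],(400,480),interpolation=cv2.INTER_CUBIC)
    z0=sense()["tool_pos"][2]-.0678
    W=world(n,d);q=W[(np.hypot(W[...,0]-.59,W[...,1]+.069)<.035)&(abs(W[...,2]-z0-.029)<.008)]
    if len(q)>5: print(n,len(q),circ(q,.025,(.59,-.069)))
cv2.imwrite("pics/g4.png",c); print(sense()["opening"],sense()["tool_pos"],z0)
E
```

```text
t: 8.7
tool_pos: [0.5867, -0.0688, 0.1172]
ee_rot: [-0.053, 0.999, 0.001, -0.003]
wrist_force: [-0.9, -0.1, -1.1]
opening: 0.0076
grasp_force: 58.7
top 78 (array([ 0.5869722 , -0.06869661]), np.float64(0.0006326314216849975))
scene 123 (array([ 0.58716779, -0.07112404]), np.float64(0.0007743332260859923))
0.007384065444228297 [ 0.58856685 -0.06882494  0.12015458] 0.05235457845716909
```

View pics/g4.png

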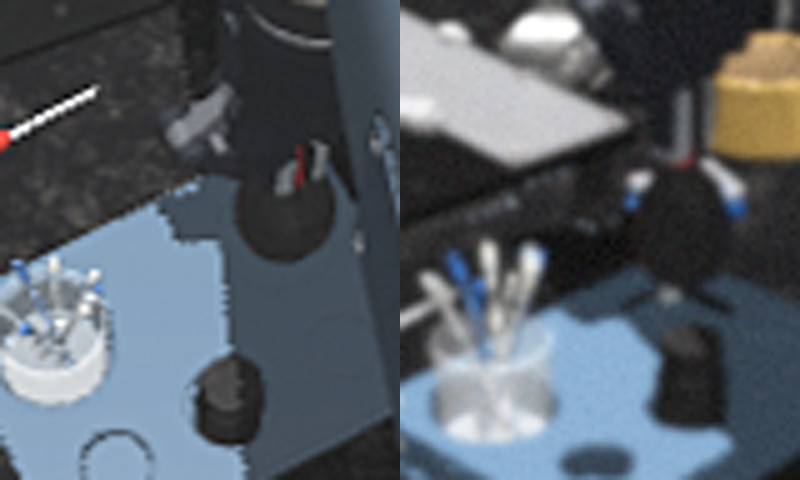

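Blower hangs upright above the well, (285,210) in the left crop. Lower it with +2 mm in x.

```bash
python3 -m creep '[{"translation":[0.004,0,-0.02],"rot":[0,0,0],"gripper":3},{"translation":[0.004,0,-0.04],"rot":[0,0,0],"gripper":3},{"translation":[0.004,0,-0.06],"rot":[0,0,0],"gripper":3},{"translation":[0.004,0,-0.075],"rot":[0,0,0],"gripper":3},{"translation":[0.004,0,-0.085],"rot":[0,0,0],"gripper":3},{"translation":[0.004,0,-0.09],"rot":[0,0,0],"gripper":3},{"translation":[0.004,0,-0.09],"rot":[0,0,0],"gripper":3}]'
```

```text
t: 9.5
tool_pos: [0.591, -0.0678, 0.0753]
ee_rot: [-0.054, 0.999, 0.0, -0.0]
wrist_force: [-0.4, -0.6, -0.3]
opening: 0.0079
grasp_force: 58.7
```

```bash
python3 -m creep '[{"translation":[0,0,-0.004],"rot":[0,0,0],"gripper":3},{"translation":[0,0,-0.004],"rot":[0,0,0],"gripper":3},{"translation":[0,0,-0.004],"rot":[0,0,0],"gripper":34},{"translation":[0,0,-0.004],"rot":[0,0,0],"gripper":34},{"translation":[0,0,-0.004],"rot":[0,0,0],"gripper":34},{"translation":[0,0,0.04],"rot":[0,0,0],"gripper":34},{"translation":[0,0,0.12],"rot":[0,0,0],"gripper":34},{"translation":[0,0,0.2],"rot":[0,0,0],"gripper":34}]'
```

```text
t: 10.3
tool_pos: [0.5904, -0.0678, 0.1759]
ee_rot: [-0.054, 0.999, 0.0, -0.001]
wrist_force: [1.2, 0.7, -0.0]
opening: 0.0337
grasp_force: 0.0
```

```bash
python3 -m creep '[{"translation":[-0.04,0.08,0.01],"rot":[0,0,0],"gripper":45},{"translation":[-0.08,0.17,0.02],"rot":[0,0,0],"gripper":45},{"translation":[-0.12,0.26,0.02],"rot":[0,0,0],"gripper":45},{"translation":[-0.17,0.35,0.02],"rot":[0,0,0],"gripper":45},{"translation":[-0.21,0.44,0.02],"rot":[0,0,0],"gripper":45},{"translation":[-0.26,0.53,0.02],"rot":[0,0,0],"gripper":45},{"translation":[-0.3,0.62,0.02],"rot":[0,0,0],"gripper":45},{"translation":[-0.348,0.71,0.02],"rot":[0,0,0],"gripper":45}]'
python3 - <<'E'
from h import *
c=np.zeros((480,800,3),np.uint8)
for n,(u,v),x in(("top",(290,130),0),("scene",(280,130),400)):
    p,d=snapshot(n); c[:,x:x+400]=cv2.resize(p[v:v+96,u:u+80,::-1],(400,480),interpolation=cv2.INTER_CUBIC)
    W=world(n,d);q=W[(np.hypot(W[...,0]-.59,W[...,1]+.069)<.035)&(W[...,2]>.034)&(W[...,2]<.043)]
    print(n,circ(q,.0245,(.59,-.069)))
    q=W[(np.hypot(W[...,0]-.59,W[...,1]+.069)<.035)&(W[...,2]>.074)&(W[...,2]<.13)]; print(np.median(q,0),q.max(0))
    q=W[(np.hypot(W[...,0]-.4161,W[...,1]-.2872)<.02)&(W[...,2]>.053)&(W[...,2]<.07)]
    if len(q): print("red",cv2.minEnclosingCircle(q[:,:2].astype(np.float32)))
cv2.imwrite("pics/g5.png",c); print(sense()["tool_pos"])
E
```

```text
t: 11.1
tool_pos: [0.4176, 0.2866, 0.1863]
ee_rot: [-0.054, 0.999, 0.0, 0.001]
wrist_force: [-0.1, 0.6, 0.8]
opening: 0.0451
grasp_force: 0.0
top (array([ 0.59188613, -0.06863437]), np.float64(0.0007061125163698619))
[ 0.58832272 -0.06633595  0.09268011] [ 0.59344085 -0.06202562  0.11018977]
red ((0.4160143733024597, 0.28736332058906555), 0.011134794913232327)
scene (array([ 0.59124893, -0.07040227]), np.float64(0.0009357384578489863))
[ 0.58791348 -0.06787814  0.08824831] [ 0.59274865 -0.06315254  0.10974297]
red ((0.41521546244621277, 0.2855597138404846), 0.011860874481499195)
[0.41519006 0.28977521 0.18622026]
```

View pics/g5.png

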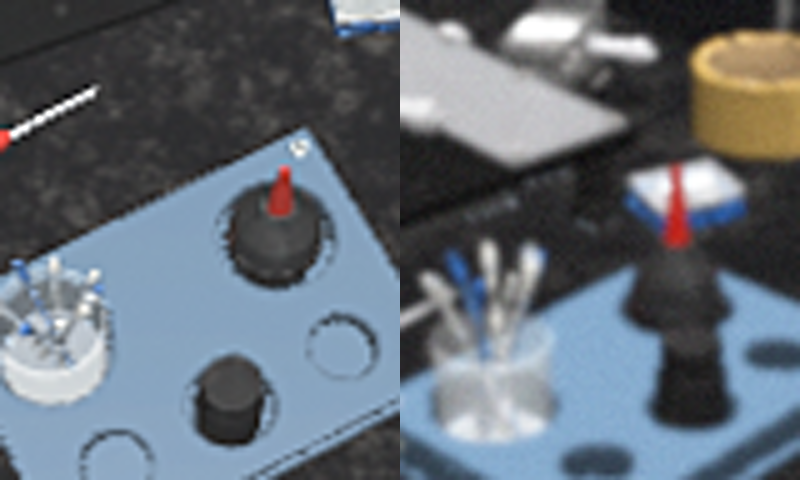

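Run:
```python
from h import *
a=np.radians(6.4);R=np.array([[np.cos(a),-np.sin(a)],[np.sin(a),np.cos(a)]])
for n in("scene","top"):
    p,d=snapshot(n);W=world(n,d);q=W[(np.hypot(W[...,0]-.576,W[...,1]-.058)<.05)&(W[...,2]>.085)&(W[...,2]<.14)]
    r=(q[:,:2]-[.5533,-.0087])@R; print(n,len(q),"z max",q[:,2].max(),"rack min",r.min(0),"max",r.max(0))
print(sense()["tool_pos"],sense()["qpos"])
```

```text
scene 116 z max 0.10807613868730234 rack min [0.01207141 0.03828589] max [0.04974057 0.08713753]
top 79 z max 0.1079756498831918 rack min [0.01365856 0.03849429] max [0.05208486 0.08840773]
[0.41777606 0.28591583 0.18604505] [ 4.67993149e-01 -7.12146874e-03 -4.66783622e-02  1.53078309e+00
 -5.84611989e-04  3.56649203e-01]
```

```bash
python3 -m creep '[{"translation":[-0.003,0.002,-0.09],"rot":[0,0,0],"gripper":45},{"translation":[-0.003,0.002,-0.18],"rot":[0,0,0],"gripper":45},{"translation":[-0.003,0.002,-0.25],"rot":[0,0,0],"gripper":45},{"translation":[-0.003,0.002,-0.29],"rot":[0,0,0],"gripper":45},{"translation":[-0.003,0.002,-0.312],"rot":[0,0,0],"gripper":45},{"translation":[-0.003,0.002,-0.312],"rot":[0,0,0],"gripper":30},{"translation":[-0.003,0.002,-0.312],"rot":[0,0,0],"gripper":18},{"translation":[-0.003,0.002,-0.312],"rot":[0,0,0],"gripper":18}]' 40
```

```text
t: 12.1
tool_pos: [0.4186, 0.2863, 0.0318]
ee_rot: [-0.054, 0.999, 0.001, 0.002]
wrist_force: [0.4, -0.2, -0.5]
opening: 0.0235
grasp_force: 39.1
```

```bash
python3 -m creep '[{"translation":[0,0,0.03],"rot":[0,0,0],"gripper":18},{"translation":[0,0,0.1],"rot":[0,0,0],"gripper":18},{"translation":[0,0,0.16],"rot":[0,0,0],"gripper":18},{"translation":[0.03,-0.08,0.16],"rot":[0,0,0],"gripper":18},{"translation":[0.06,-0.17,0.16],"rot":[0,0,0],"gripper":18},{"translation":[0.1,-0.26,0.16],"rot":[0,0,0],"gripper":18},{"translation":[0.135,-0.34,0.16],"rot":[0,0,0],"gripper":18},{"translation":[0.165,-0.42,0.16],"rot":[0,0,0],"gripper":18}]'
```

```text
t: 12.9
tool_pos: [0.5013, 0.0741, 0.112]
ee_rot: [-0.054, 0.999, -0.0, 0.002]
wrist_force: [0.5, 0.6, -0.3]
opening: 0.0235
grasp_force: 39.2
```

```bash
python3 -m creep '[{"translation":[0.015,-0.04,0],"rot":[0,0,0],"gripper":18},{"translation":[0.02,-0.052,0],"rot":[0,0,0],"gripper":18},{"translation":[0.02,-0.052,-0.03],"rot":[0,0,0],"gripper":18},{"translation":[0.02,-0.052,-0.06],"rot":[0,0,0],"gripper":18},{"translation":[0.02,-0.052,-0.075],"rot":[0,0,0],"gripper":18},{"translation":[0.02,-0.052,-0.075],"rot":[0,0,0],"gripper":18},{"translation":[0.02,-0.052,-0.075],"rot":[0,0,0],"gripper":18}]'
cat > chk.py <<'E'
from h import *
import sys
x0,y0,r,name=float(sys.argv[1]),float(sys.argv[2]),float(sys.argv[3]),sys.argv[4]; zg=float(sys.argv[5])
c=np.zeros((480,800,3),np.uint8)
for i,n in enumerate(("top","scene")):
    p,d=snapshot(n); z0=sense()["tool_pos"][2]-zg; u,v=[int(a) for a in proj(n,[x0,y0,.05])]; u=min(max(u-40,0),560);v=min(max(v-48,0),304)
    c[:,i*400:i*400+400]=cv2.resize(p[v:v+96,u:u+80,::-1],(400,480),interpolation=cv2.INTER_CUBIC)
    W=world(n,d);q=W[(np.hypot(W[...,0]-x0,W[...,1]-y0)<.022)&(W[...,2]>max(z0+.005,.034))&(W[...,2]<z0+.035)]
    if len(q)>5: s,e=circ(q,r,(x0,y0)); print(n,len(q),s.round(4),round(e,4),"z",q[:,2].min().round(3))
cv2.imwrite(f"pics/{name}.png",c); print(sense()["tool_pos"],sense()["opening"],z0)
E
python3 chk.py .5084 .0507 .013 g6 .0318
```

```text
t: 13.6
tool_pos: [0.5097, 0.0505, 0.073]
ee_rot: [-0.054, 0.999, 0.0, 0.0]
wrist_force: [-0.0, 0.6, -0.2]
opening: 0.0236
grasp_force: 39.3
scene 127 [0.5094 0.0503] 0.0006 z 0.047
[0.51015577 0.0502528  0.07345996] 0.02384900971719944 0.04165995947503765
```

View pics/g6.png

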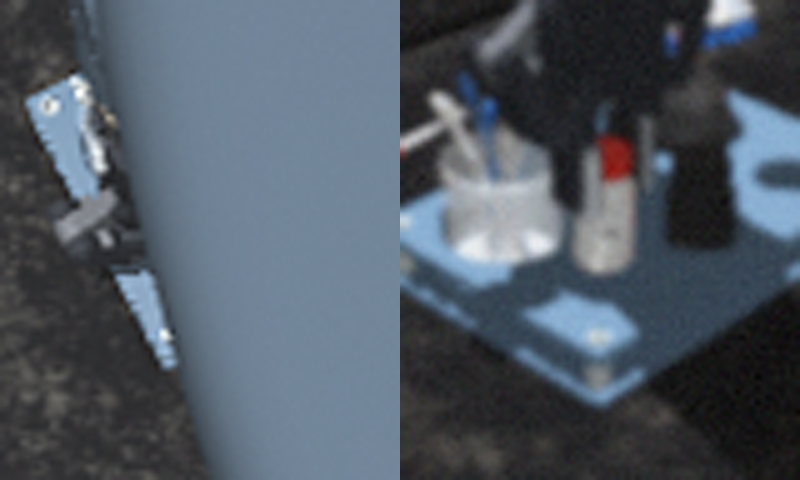

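Red bottle hangs upright over its well, (605,205) in the right crop. Lower with a 1.5 mm correction.

```bash
python3 -m creep '[{"translation":[-0.003,-0.001,0],"rot":[0,0,0],"gripper":18},{"translation":[-0.003,-0.001,-0.02],"rot":[0,0,0],"gripper":18},{"translation":[-0.003,-0.001,-0.035],"rot":[0,0,0],"gripper":18},{"translation":[-0.003,-0.001,-0.05],"rot":[0,0,0],"gripper":18},{"translation":[-0.003,-0.001,-0.062],"rot":[0,0,0],"gripper":18},{"translation":[-0.003,-0.001,-0.068],"rot":[0,0,0],"gripper":18},{"translation":[-0.003,-0.001,-0.068],"rot":[0,0,0],"gripper":18},{"translation":[-0.003,-0.001,-0.068],"rot":[0,0,0],"gripper":18}]'
```

```text
t: 14.5
tool_pos: [0.508, 0.0494, 0.0383]
ee_rot: [-0.054, 0.999, 0.0, 0.0]
wrist_force: [0.2, 0.7, 0.8]
opening: 0.0237
grasp_force: 39.3
```

```bash
python3 -m creep '[{"translation":[0,0,0],"rot":[0,0,0],"gripper":38},{"translation":[0,0,0],"rot":[0,0,0],"gripper":38},{"translation":[0,0,0.03],"rot":[0,0,0],"gripper":38},{"translation":[0,0,0.11],"rot":[0,0,0],"gripper":38},{"translation":[0,0,0.21],"rot":[0,0,0],"gripper":38},{"translation":[-0.02,-0.06,0.26],"rot":[0,0,0],"gripper":38},{"translation":[-0.04,-0.15,0.26],"rot":[0,0,0],"gripper":38},{"translation":[-0.06,-0.24,0.26],"rot":[0,0,0],"gripper":38}]'
```

```text
t: 15.3
tool_pos: [0.4791, -0.0718, 0.1709]
ee_rot: [-0.055, 0.998, -0.001, 0.002]
wrist_force: [0.9, -0.4, -0.0]
opening: 0.038
grasp_force: 0.0
```

```bash
python3 -m creep '[{"translation":[-0.01,-0.09,0],"rot":[0,0,0],"gripper":40},{"translation":[-0.02,-0.18,0],"rot":[0,0,0],"gripper":40},{"translation":[-0.03,-0.27,0],"rot":[0,0,0],"gripper":40},{"translation":[-0.045,-0.36,0],"rot":[0,0,0],"gripper":40},{"translation":[-0.05,-0.385,0],"rot":[0,0,0],"gripper":40},{"translation":[-0.05,-0.385,0],"rot":[0,0,0],"gripper":40}]'
python3 - <<'E'
from h import *
c=np.zeros((480,800,3),np.uint8)
for i,n in enumerate(("top","scene")):
    p,d=snapshot(n);W=world(n,d)
    u,v=[int(a) for a in proj(n,[.5084,.0507,.05])]
    c[:,i*400:i*400+400]=cv2.resize(p[v-48:v+48,u-40:u+40,::-1],(400,480),interpolation=cv2.INTER_CUBIC)
    for k,x,y,z in(("red",.5084,.0507,.059),("amber",.4525,-.263,.049)):
        q=W[(np.hypot(W[...,0]-x,W[...,1]-y)<.02)&(W[...,2]>z)&(W[...,2]<z+.012)]
        if len(q): print(n,k,np.round(cv2.minEnclosingCircle(q[:,:2].astype(np.float32))[0],4),np.median(q[:,2]),len(q))
cv2.imwrite("pics/g7.png",c); print(sense()["tool_pos"])
E
```

```text
t: 15.9
tool_pos: [0.4525, -0.2649, 0.1684]
ee_rot: [-0.052, 0.999, -0.0, 0.0]
wrist_force: [-0.0, 1.1, -0.5]
opening: 0.04
grasp_force: 0.0
top red [0.5069 0.0523] 0.06185188682746317 65
top amber [ 0.4524 -0.2619] 0.05137628236713578 53
scene red [0.5067 0.0503] 0.06100062064972803 49
scene amber [ 0.452  -0.2629] 0.05111421887637012 28
[ 0.45299766 -0.26231192  0.16841696]
```

View pics/g7.png

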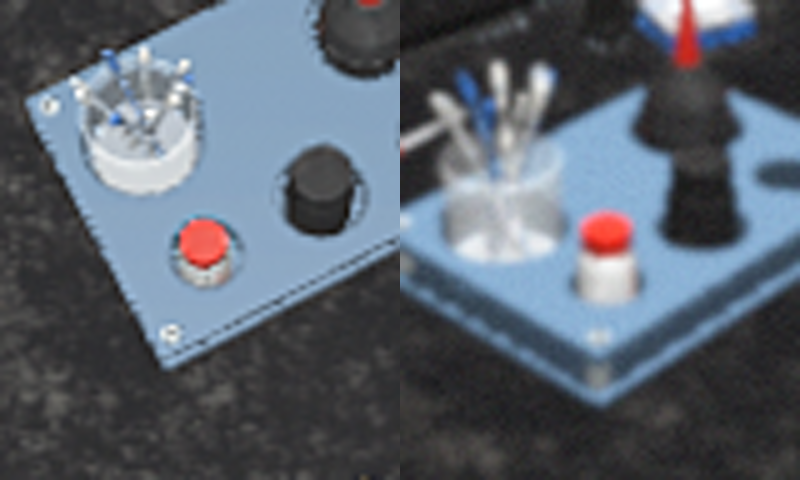

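Red bottle is down and upright in its well (205,245 left; top z 61.5 mm). Now the amber one.

```bash
python3 -m creep '[{"translation":[0,-0.001,-0.08],"rot":[0,0,0],"gripper":42},{"translation":[0,-0.001,-0.16],"rot":[0,0,0],"gripper":42},{"translation":[0,-0.001,-0.22],"rot":[0,0,0],"gripper":42},{"translation":[0,-0.001,-0.265],"rot":[0,0,0],"gripper":42},{"translation":[0,-0.001,-0.284],"rot":[0,0,0],"gripper":42},{"translation":[0,-0.001,-0.284],"rot":[0,0,0],"gripper":30},{"translation":[0,-0.001,-0.284],"rot":[0,0,0],"gripper":16},{"translation":[0,-0.001,-0.284],"rot":[0,0,0],"gripper":16}]' 40
```

```text
t: 16.8
tool_pos: [0.4544, -0.2642, 0.0284]
ee_rot: [-0.054, 0.999, -0.001, 0.001]
wrist_force: [0.2, -0.1, -0.4]
opening: 0.0219
grasp_force: 39.1
```

```bash
python3 -m creep '[{"translation":[0,0,0.03],"rot":[0,0,0],"gripper":16},{"translation":[0,0,0.1],"rot":[0,0,0],"gripper":16},{"translation":[0,0,0.17],"rot":[0,0,0],"gripper":16},{"translation":[0.02,0.08,0.18],"rot":[0,0,0],"gripper":16},{"translation":[0.05,0.17,0.18],"rot":[0,0,0],"gripper":16},{"translation":[0.09,0.26,0.18],"rot":[0,0,0],"gripper":16},{"translation":[0.12,0.34,0.18],"rot":[0,0,0],"gripper":16},{"translation":[0.14,0.374,0.18],"rot":[0,0,0],"gripper":16}]'
```

```text
t: 17.6
tool_pos: [0.5246, -0.0735, 0.1184]
ee_rot: [-0.056, 0.998, 0.0, 0.002]
wrist_force: [-0.4, -1.0, 0.2]
opening: 0.022
grasp_force: 39.3
```

```bash
python3 -m creep '[{"translation":[0,0,0],"rot":[0,0,0],"gripper":16},{"translation":[0,0,-0.05],"rot":[0,0,0],"gripper":16},{"translation":[0,0,-0.09],"rot":[0,0,0],"gripper":16},{"translation":[0,0,-0.095],"rot":[0,0,0],"gripper":16},{"translation":[0,0,-0.095],"rot":[0,0,0],"gripper":16},{"translation":[0,0,-0.095],"rot":[0,0,0],"gripper":16}]'; python3 chk.py .5227 -.0765 .012 g8 .0284
```

```text
t: 18.2
tool_pos: [0.5238, -0.0775, 0.0704]
ee_rot: [-0.054, 0.999, -0.0, 0.001]
wrist_force: [-0.0, 0.7, -0.3]
opening: 0.0223
grasp_force: 39.3
top 28 [ 0.5243 -0.0768] 0.0003 z 0.047
scene 111 [ 0.5236 -0.0786] 0.0007 z 0.047
[ 0.52402126 -0.07729922  0.07054984] 0.022227440815888146 0.04214983664303005
```

View pics/g8.png

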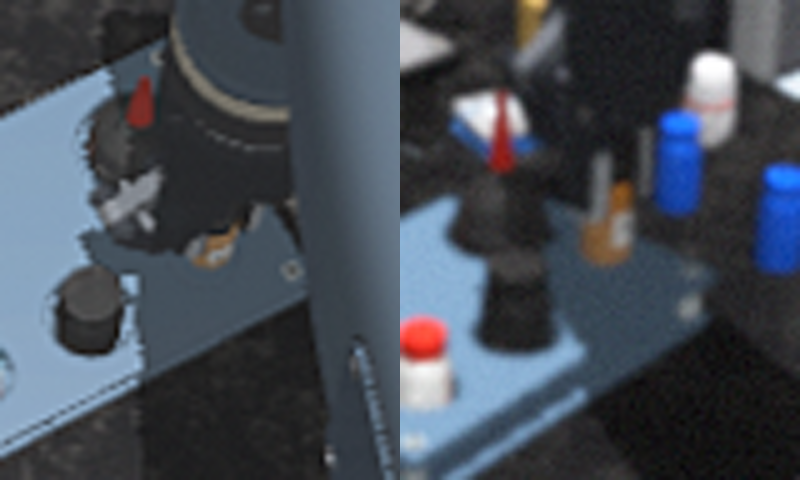

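Run:
```python
from h import *
for n in("top","scene"):
    p,d=snapshot(n);W=world(n,d)
    q=W[(np.hypot(W[...,0]-.591,W[...,1]+.0695)<.04)&(W[...,2]>.112)&(W[...,2]<.4)]
    r=np.hypot(q[:,0]-.591,q[:,1]+.0695)
    for R in(.01,.02,.03,.04): print(n,R,(r<R).sum(), q[r<R][:,2].min() if (r<R).any() else None)
```

```text
top 0.01 0 None
top 0.02 0 None
top 0.03 0 None
top 0.04 26 0.3670538382355787
scene 0.01 0 None
scene 0.02 0 None
scene 0.03 10 0.3511394830925825
scene 0.04 105 0.2429472729311576
```

Nothing of the gripper comes near the nozzle; lower the amber bottle.

```bash
python3 -m creep '[{"translation":[-0.002,0.002,0],"rot":[0,0,0],"gripper":16},{"translation":[-0.002,0.002,-0.02],"rot":[0,0,0],"gripper":16},{"translation":[-0.002,0.002,-0.035],"rot":[0,0,0],"gripper":16},{"translation":[-0.002,0.002,-0.05],"rot":[0,0,0],"gripper":16},{"translation":[-0.002,0.002,-0.062],"rot":[0,0,0],"gripper":16},{"translation":[-0.002,0.002,-0.069],"rot":[0,0,0],"gripper":16},{"translation":[-0.002,0.002,-0.069],"rot":[0,0,0],"gripper":16},{"translation":[-0.002,0.002,-0.069],"rot":[0,0,0],"gripper":16}]'
```

```text
t: 19.2
tool_pos: [0.522, -0.0756, 0.0343]
ee_rot: [-0.054, 0.999, -0.0, 0.0]
wrist_force: [-0.5, 0.6, 0.5]
opening: 0.0226
grasp_force: 39.4
```

```bash
python3 -m creep '[{"translation":[0,0,0],"rot":[0,0,0],"gripper":38},{"translation":[0,0,0],"rot":[0,0,0],"gripper":38},{"translation":[0,0,0.03],"rot":[0,0,0],"gripper":38},{"translation":[0,0,0.11],"rot":[0,0,0],"gripper":38},{"translation":[0,0,0.21],"rot":[0,0,0],"gripper":38},{"translation":[-0.05,0,0.3],"rot":[0,0,0],"gripper":38},{"translation":[-0.14,0,0.3],"rot":[0,0,0],"gripper":38},{"translation":[-0.23,0,0.3],"rot":[0,0,0],"gripper":38}]'
```

```text
t: 20.0
tool_pos: [0.4076, -0.0762, 0.1875]
ee_rot: [-0.054, 0.999, -0.001, 0.003]
wrist_force: [-0.5, -0.4, 0.6]
opening: 0.0378
grasp_force: 0.0
```

```bash
python3 -m creep '[{"translation":[-0.09,0,0],"rot":[0,0,0],"gripper":38},{"translation":[-0.16,-0.05,0],"rot":[0,0,0],"gripper":38},{"translation":[-0.2,-0.1,0],"rot":[0,0,0],"gripper":38},{"translation":[-0.2,-0.1,0],"rot":[0,0,0],"gripper":38}]'
python3 - <<'E'
from h import *
c=np.zeros((480,800,3),np.uint8)
a=np.radians(6.4);R=np.array([[np.cos(a),-np.sin(a)],[np.sin(a),np.cos(a)]])
for i,n in enumerate(("top","scene")):
    p,d=snapshot(n);W=world(n,d)
    u,v=[int(a) for a in proj(n,[.553,-.02,.05])]
    c[:,i*400:i*400+400]=cv2.resize(p[v-72:v+72,u-60:u+60,::-1],(400,480),interpolation=cv2.INTER_CUBIC)
    for k,rp,z in(("red",(-.038,.064),.058),("amber",(-.038,-.064),.054),("black",(-.038,0),.064),("blower",(.03,-.064),.1)):
        x,y=R@np.array(rp)+[.5533,-.0087]
        q=W[(np.hypot(W[...,0]-x,W[...,1]-y)<.02)&(W[...,2]>z)&(W[...,2]<z+.015)]
        if len(q): print(n,k,"rack xy",(R.T@(np.array(cv2.minEnclosingCircle(q[:,:2].astype(np.float32))[0])-[.5533,-.0087])).round(4),np.median(q[:,2]).round(4),len(q))
cv2.imwrite("pics/g9.png",c); print(sense()["tool_pos"],sense()["t"])
E
```

```text
t: 20.4
tool_pos: [0.3053, -0.1276, 0.185]
ee_rot: [-0.051, 0.999, -0.001, 0.001]
wrist_force: [0.1, 0.3, -0.1]
opening: 0.038
grasp_force: 0.0
top red rack xy [-0.039   0.0657] 0.0614 66
top amber rack xy [-0.0383 -0.0627] 0.0578 56
top black rack xy [-0.0376  0.0018] 0.0676 112
top blower rack xy [ 0.0309 -0.063 ] 0.1068 11
scene red rack xy [-0.0394  0.0648] 0.0614 53
scene amber rack xy [-0.0397 -0.0646] 0.057 38
scene black rack xy [-0.0385  0.0005] 0.0672 74
scene blower rack xy [ 0.029  -0.0636] 0.1056 11
[ 0.30704401 -0.12600421  0.18480019] 20.5
```

View pics/g9.png

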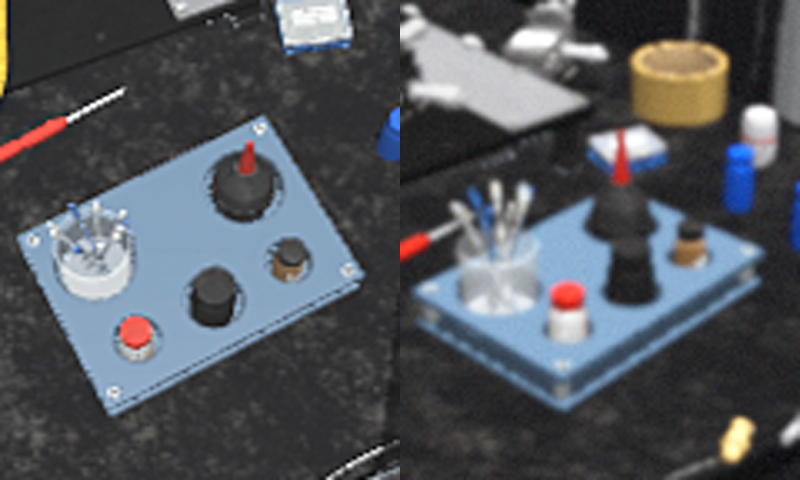

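All four stand upright, within 2 mm of their well centres and at the right heights (red 135,335; black 213,295; amber 290,258; blower 243,185); the jar is untouched.

```bash
python3 -c "
from rig import *
print(hand_in())"
```

```text
the job is handed in; nothing more can be done
None
```

The job is handed in at 20.5 s of the 96 s allowed: a last look from both cameras showed the black bottle, blower, red-capped bottle and amber bottle upright and down in their wells, within 2 mm of centre, with the swab jar in its well and the white-capped bottle, objective and loupe not handled; no verdict came back.

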